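# Proof-load a picture frame's hanging ring

### The job

Proof-load the hanging ring of this little gilt frame: press the toggle clamp's handle all the way down so that it locks on the frame, and only then pull the stirrup handle of the spring balance straight away from the frame, until the casing's rim stands on the broad dark band of the barrel, not beyond it. Finish while still holding the stirrup there, rim on the band: do not let go. The clamp stays locked, the frame must not be dragged along, and the things lying around are left alone.

Things in the scene. Friction and masses are not known exactly. Their poses are not given: they have to be found in the camera images.
- jig: Plywood test board, 260 x 580 x 18 mm, screwed down. Origin on the table 10 mm from mid-length; own z up, own x across, own y along the board. Offsets given here as 'on the board' are in this frame. Frame and clamp lie on the +y half, the spring balance on the -y half, all centred on x = 0. The balance is pulled in own -y. Two steel clips, y = -72 and -114 mm, 52 mm wide, 89 mm high, guide its casing.
- frame: Gilt picture frame, loose, face down (bare wood back up) on the board's felt: 220 (x) x 200 (y) mm, rails 45 wide, 22 thick, about 0.45 kg. Origin: centre of its underside, near y = 160 mm on the board, 22 mm above the table. The ring hanger on its -y rail sticks out 26 mm; the balance's hook already hangs in it with 0 to 6 mm slack. Unclamped, a few newtons drag the frame.
- handle (a joint): Angle of the toggle clamp's handle, rad: 0 = down and locked (level, pointing along the board's +y), growing as it lifts, stops at -0.05 and 1.2. It stays where it is left. Going down it swings a rubber tip onto the frame rail behind the ring; in the last 0.45 rad it takes up to about 8 N at the grip, then passes dead centre and stays locked.
- handle_hinge (a point): Hinge axis of the clamp's handle, parallel to the board's x, at y = 179 mm on the board, 82 mm above the table. The clamp stands in the frame's opening.
- handle_grip (a point): Point on the axis of the handle's black rubber grip, 80 mm from the hinge; turns with the handle. The grip is a round bar of 19 mm diameter, from 36 to 106 mm from the hinge. Locked, it lies level 82 mm above the table, over the frame's far rail.
- casing (a joint): Reading of the spring balance, m: how far the brass casing is pulled off the barrel; 0 at rest, end stop 0.072, 0.050 with the rim at the middle of the broad band. The spring takes 300 N/m (15 N there) and draws the casing back when let go. The hook's slack in the ring is taken up first without changing the reading.
- stirrup (a point): Middle of the stirrup's wooden grip bar, the part to pull: level bar, 18 mm diameter, 84 mm long, parallel to the board's x, axis 66 mm above the table (48 above the board), at rest at y = -208 mm on the board. Clear gap of 57 mm between the bar and the cross wire on the casing's side; side wires 50 mm left and right of the middle. Moves with the casing.
- rim (a point): Centre of the casing's mouth, the rim facing the frame, 66 mm above the table. The casing is a brass tube, 32 mm diameter, 142 mm long; pulled, it uncovers the barrel.
- band (a point): Middle of the broad dark band, 8 mm wide, round the aluminium barrel (20 mm diameter); hidden in the casing at rest, 50 mm behind the rim: it begins to show at a reading of 46 mm and is wholly out at 54. Thin lines 10 mm apart are the other graduations. Moves with the hook.
- knife: Bystander: palette knife with wooden handle, 192 mm long, 20 mm wide, 12 mm thick, lying loose on the board beside the balance (its +x side), along it. Origin: near its middle, at its underside.
- jar: Bystander: glass jar with a lid, 64 mm across, 75 mm high, standing on the table. Origin: centre of its underside.
- brush: Bystander: flat brush, 210 mm long, lying on the table to the left of the board. Origin: middle of its length, at its underside.
- weight: Bystander: grey stone pressing weight, 110 x 60 x 45 mm, on the table. Origin: centre of its underside.
- hookrod: The spring balance's hook rod and barrel, with the casing and stirrup that it carries; slides along the board's y by the hook's slack. Origin coincides with the board's origin when the hook is at its start, and moves along the board's -y with it.
- clamparm: The toggle clamp's arm with its rubber-tipped spindle. Origin: its pivot, at y = 143 mm on the board, 64 mm above the table; own y points along the board's y when locked, the tip 51 mm from the pivot towards -y.

How it is judged:
By the outcome, as a careful person would: the job done as asked, in the order asked, and still so for the second after the job is handed in, while the arm keeps its last pose, push and grip.
It also fails if it takes over 48 s, if anything falls off the work surface, if the arm or the gripper's body presses on something with over 40 N, if the wrist force passes 120 N, or if a joint passes its speed limit or range.

### The arm

A 6-joint arm with a two-finger parallel gripper is mounted at the origin on the work surface. World frame = base frame: x ahead of the robot, y to its left, z up, the work surface at z = 0. Lengths are in m, angles in degrees, forces in N, time in s.
With the tool pointing down it reaches from about 0.25 to 0.725 m from the base axis. Payload 9.7 kg.
Tool frame: the origin (TCP) lies midway between the tips of the shut fingers; the grasp point (between the pads) lies bot.grasp_offset behind it (bot.grasp_offset is the distance from the TCP to the grasp point, in m); x points along the fingers, y is the direction in which the jaws open and shut, and the axes are right-handed (so a half turn about x gives the same grasp; the last joint's range is limited). The gripper opens to 85 mm and grips with 20 to 120 N. Pads are 22 mm wide; open, the fingers measure 114 mm over their backs; the gripper's body (76 mm by 85 mm) begins 54 mm behind the grasp point. The pads swing forward as they close: fully open they stand 13 mm farther back than shut.
Start: joints at [-77.235, 4.979, 10.078, 95.1, 0, 90], TCP at [0.122, -0.536, 0.205] pointing down, gripper open.
Joint ranges: [-179.16, 179.16], [-48.56, 103.87], [-65.8, 70.77], [-126.05, 130.52], [-82.76, 87.17], [-180, 180]. Speed limits (degrees/s): [127.2, 127.2, 147.25, 180, 180, 180].

### API

Orientations are given as [roll, pitch, yaw] about the fixed x, y, z axes, in that order (R = Rz(yaw) Ry(pitch) Rx(roll)).
In Python, from workcell import status, camera, bot gives the robot as it stands.
- The arm moves only by the shell command python3 -m jog 'ROWS' [OPENING] [FORCE]. ROWS is text: rows parted by semicolons, each of 4 numbers parted by spaces: the shift along the tool's x, y, z in mm, then the turn about the tool's x in degrees. A call has exactly 8 rows; each row is the pose to reach, as a shift and turn from the pose commanded when the call began, along the tool's axes at that moment; what a row does not reach only later rows make up. A row lasts 1/8 s, in which the tool goes at most 62.5 mm and 10.7 degrees, less where a joint would pass 70% of its speed; a pose out of reach is approached as far as the arm can. A call with a gripper value outside its range is refused whole. OPENING is the opening, from 0 (shut) to 1 (fully open), set as the call begins (- or left out, the last holds). The fingers move at their own pace and stop on an object; FORCE is the grip in N (left out, the last holds). Time passes only in rows, so rows that repeat a pose let the fingers close, or fill a call up. It gives the time, the measured TCP pose, the force and the opening at its end, in the units of the state.
- status.get_obs(): the state, without advancing time (a new reading comes with each control period).
- camera(name): name is "scene" or "top" or "wrist"; returns a dict with "color" (420x560x3 uint8, red, green, blue), "vfov" (degrees; the focal length in pixels is half the picture's height over the tangent of half this angle, whatever the lens; pixels are square), "cx", "cy" (the principal point, pixels), "rvec" (rotation vector, rad) and "tvec" (3), from world to camera coordinates, as OpenCV has them. Camera axes: x right, y down, z forward; pixel columns grow to the right and rows downward; lengths in m; the calibration is good to about 2 mm. The wrist camera is an equidistant fisheye: a pixel r from the principal point sees the ray r / f radians off the axis. A picture is of the moment at which its call begins. There is no depth.
- bot.job_done(): hands the job in, once; it reports no verdict.
The state is a dict: "time": time; "q": joint angles; "qd": joint speeds; "joint_efforts": joint torques, N m; "ee_pos": TCP position; "tcp_rot": TCP orientation; "wrist_force": force on the tool from outside, world axes, zero at the start; "torque": the same for the moment, N m; "opening": finger opening in m.
Only numpy, scipy, OpenCV 4.12 (cv2) and the standard library are available. Lean on these libraries where they do the work, as an engineer would, in place of code of your own. Each camera call takes 0.05 s, during which the arm holds its last target. There are 200 camera calls.

## Working session

There is one attempt and no reset: what is moved stays moved. The work goes in short steps, Python scripts to look and compute and a shell command to move; the robot and the scene stay as the last step left them, time stands still between calls to the robot, and variables do not carry over. Pictures are saved under pics/ and viewed, about 8 in all and at most 12, crops included, and the job is handed in when it is done.

```bash
mkdir -p pics; ls
python3 - <<'E'
from workcell import status,camera,bot
import cv2,numpy as np
print(status.get_obs(), bot.grasp_offset)
ims=[]
import pickle
for n in("scene","top"):
    c=camera(n); pickle.dump(c,open(f'pics/{n}0.pkl','wb'))
    cv2.imwrite(f'pics/{n}0.png',c['color'][:,:,::-1]); print(n,c['vfov'],c['cx'],c['cy'],c['rvec'],c['tvec'])
E
```

```text
pics
{'time': 0.0, 'q': array([-7.72351674e+01,  5.01333482e+00,  1.00326887e+01,  9.50993923e+01,
       -1.32191145e-03,  9.00019388e+01]), 'qd': array([ 0.08821485,  0.00083934, -0.04614368,  0.03358611, -0.11199241,
        0.02324966]), 'joint_efforts': array([ 4.49500812e-04, -5.20383954e+01,  4.64807940e+01,  1.61785068e-02,
        1.93490723e-05,  8.82787901e-06]), 'ee_pos': array([ 0.12145526, -0.53614269,  0.20454584]), 'tcp_rot': array([-89.05185268,  89.91995069, 103.71104199]), 'wrist_force': array([-0.25581877, -0.41831135, -0.18379106]), 'torque': array([ 0.03204212, -0.06524972, -0.02351616]), 'opening': 0.08499725791229515} 0.0187
scene 56.89714303397396 286.71248570047374 214.62111364931133 [ 0.9937102   2.39473869 -1.13034855] [ 0.36726542 -0.15287865  1.53795679]
top 52.494324345242816 274.7341402073026 207.65098682906356 [ 2.13337028 -2.15375141  0.17991148] [-0.01296096  0.52263587  1.36444809]
```

View pics/top0.png

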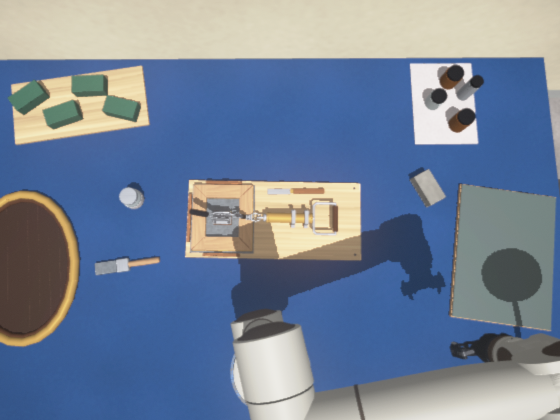

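View pics/scene0.png

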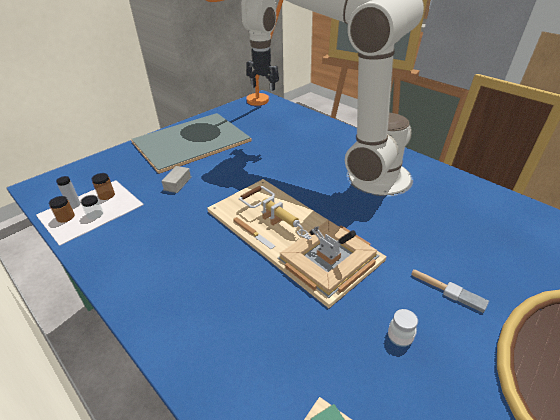

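The top view shows the board spanning about (187,181) to (361,260), with the frame and clamp on the left (+y world). The raised black grip is at about (198,212) and the stirrup at about (323,216). The scene view agrees, with the grip at (347,237).

```bash
cat > h.py <<'E'
import numpy as np,cv2,pickle
from scipy.spatial.transform import Rotation as R
def ray(c,u,v,fish=False):
    f=c['color'].shape[0]/2/np.tan(np.radians(c['vfov']/2))
    x,y=(u-c['cx'])/f,(v-c['cy'])/f
    if fish:
        r=np.hypot(x,y); s=np.sin(r)/max(r,1e-9); d=np.array([x*s,y*s,np.cos(r)])
    else: d=np.array([x,y,1.])
    M=cv2.Rodrigues(np.array(c['rvec'],float))[0]
    return -M.T@np.array(c['tvec']).ravel(), M.T@d
def onz(c,u,v,z,fish=False):
    o,d=ray(c,u,v,fish); return o+d*(z-o[2])/d[2]
E
python3 - <<'E'
from h import *
c=pickle.load(open('pics/top0.pkl','rb')); im=c['color'][:,:,::-1].copy()
hsv=cv2.cvtColor(im,cv2.COLOR_BGR2HSV)
m=((hsv[...,0]<40)&(hsv[...,1]>30)).astype(np.uint8)*255
m[:165]=0;m[280:]=0;m[:,:170]=0;m[:,380:]=0
m=cv2.morphologyEx(m,cv2.MORPH_CLOSE,np.ones((9,9)))
k=max(cv2.findContours(m,0,2)[0],key=cv2.contourArea)
r=cv2.minAreaRect(k); b=cv2.boxPoints(r); print(r,b)
P=np.array([onz(c,*p,.018) for p in b]); print(P.round(4), P.mean(0))
print([np.linalg.norm(P[i]-P[i-1]).round(4) for i in range(4)])
cr=cv2.resize(im[170:270,180:370],None,fx=4.2,fy=4.2,interpolation=cv2.INTER_CUBIC); 
s=pickle.load(open('pics/scene0.pkl','rb'))['color'][170:310,200:400,::-1]
cv2.imwrite('pics/c1.png',cr);
cv2.imwrite('pics/c2.png',cv2.resize(s,None,fx=4,fy=4,interpolation=cv2.INTER_CUBIC))
E
```

```text
((273.1412048339844, 219.98959350585938), (175.0257110595703, 77.84332275390625), 0.9793196320533752) [[184.97592 257.40985]
 [186.30637 179.5779 ]
 [361.3065  182.56934]
 [359.97604 260.4013 ]]
[[ 0.3631  0.2788  0.018 ]
 [ 0.6251  0.2803  0.018 ]
 [ 0.6098 -0.3129  0.018 ]
 [ 0.3476 -0.2975  0.018 ]] [ 0.48641057 -0.01284932  0.018     ]
[np.float64(0.5764), np.float64(0.262), np.float64(0.5934), np.float64(0.2627)]
```

View pics/c1.png

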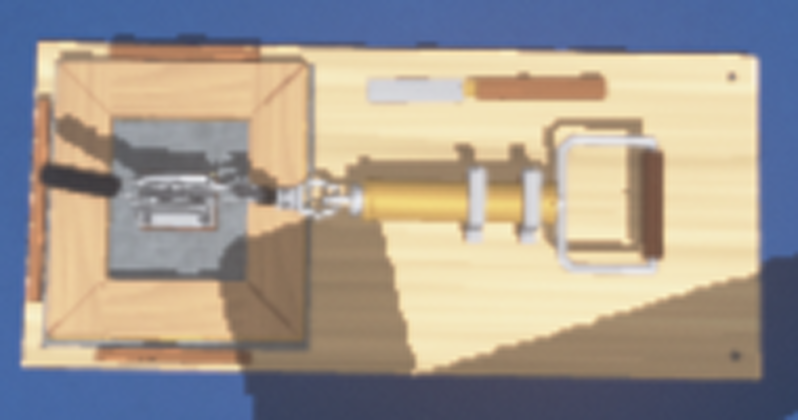

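View pics/c2.png

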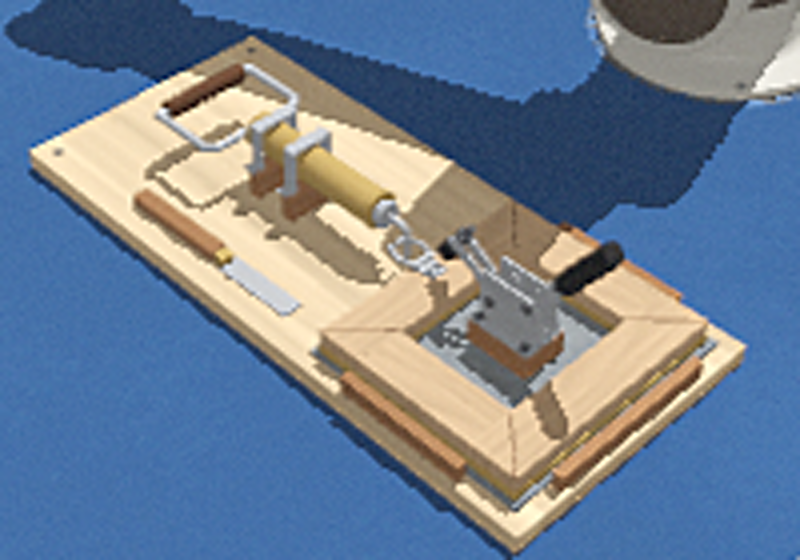

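The top crop gives the board's corners at (38,42), (757,54), (761,379) and (22,366). The stirrup bar's centre is at (652,205), and the grip runs from (45,177) to (118,185). In the scene crop the grip runs from (560,288) to (615,250).

Run:
```python
from h import *
from workcell import status
c=pickle.load(open('pics/top0.pkl','rb')); s=pickle.load(open('pics/scene0.pkl','rb'))
T=lambda u,v:(u/4.2+180-.38,v/4.2+170-.38)
S=lambda u,v:(u/4+200-.38,v/4+170-.38)
P=np.array([onz(c,*T(*p),.018)[:2] for p in[(38,42),(757,54),(761,379),(22,366)]]);print(P.round(4))
Q=np.array([[130,280],[130,-300],[-130,-300],[-130,280]])/1000  # origin 10mm from mid
Q2=Q+[0,.02]
def fit(Q):
    a=Q-Q.mean(0);b=P-P.mean(0);th=np.arctan2((a[:,0]*b[:,1]-a[:,1]*b[:,0]).sum(),(a*b).sum())
    M=np.array([[np.cos(th),-np.sin(th)],[np.sin(th),np.cos(th)]]);return th,M,P.mean(0)-M@Q.mean(0)
def tri(a,b):
    o1,d1=ray(c,*a);o2,d2=ray(s,*b)
    t=np.linalg.lstsq(np.array([d1,-d2]).T,o2-o1,rcond=None)[0]
    return (o1+d1*t[0]+o2+d2*t[1])/2, np.linalg.norm(o1+d1*t[0]-o2-d2*t[1])
st,ste=tri(T(652,205),S(205,90)); print('stirrup',st,ste,onz(c,*T(652,205),.066))
g=[tri(T(82,180),S(588,268)),tri(T(45,177),S(615,250)),tri(T(118,185),S(560,288))];print('grip mid/far/near',g)
for q in(Q,Q2):
    th,M,o=fit(q);iv=lambda p:M.T@(p[:2]-o)
    print('yaw',np.degrees(th),'o',o,'stirrup board',iv(st),'grip',[iv(x[0]) for x in g],'hinge',M@[0,.179]+o,'stirrup nominal',M@[0,-.208]+o)
o=status.get_obs();print(R.from_euler('xyz',o['tcp_rot'],degrees=True).as_matrix().round(3))
```

```text
[[ 0.6249  0.2723]
 [ 0.6102 -0.308 ]
 [ 0.3494 -0.3003]
 [ 0.3652  0.2792]]
stirrup [ 0.48172306 -0.2118739   0.06663121] 0.0006582355294852068 [ 0.48157413 -0.2117279   0.066     ]
grip mid/far/near [(array([0.49393305, 0.21390854, 0.14083874]), np.float64(0.000553831929881344)), (array([0.49273568, 0.23430666, 0.16973316]), np.float64(0.0030588108676232665)), (array([0.49469775, 0.19270939, 0.10815776]), np.float64(0.00019840773507579635))]
yaw -1.5253710586749185 o [ 0.48768197 -0.00421961] stirrup board [-0.00042912 -0.20773934] grip [array([0.00044239, 0.21821725]), array([-0.00129755,  0.23857626]), array([0.00177112, 0.19704597])] hinge [0.49244688 0.17471696] stirrup nominal [ 0.48214509 -0.2121459 ]
yaw -1.5253710586749185 o [ 0.48714958 -0.02421252] stirrup board [-0.00042912 -0.18773934] grip [array([0.00044239, 0.23821725]), array([-0.00129755,  0.25857626]), array([0.00177112, 0.21704597])] hinge [0.49191449 0.15472405] stirrup nominal [ 0.4816127  -0.23213881]
[[-0.     0.221 -0.975]
 [ 0.001 -0.975 -0.221]
 [-1.    -0.001  0.   ]]
```

```bash
python3 -m jog '0 -40 -34 7;0 -80 -67 14.3;0 -120 -100 14.3;0 -165 -138 14.3;2 -210 -176 14.3;2 -258 -215 14.3;2 -305 -255 14.3;2 -353 -295 14.3' 0 40
```

```text
time: 1.1
ee_pos: [0.3316, -0.1251, 0.2032]
tcp_rot: [158.7, 90.0, -22.8]
wrist_force: [1.6, -0.5, -0.5]
opening: -0.0002
```

```bash
python3 -m jog '0 -47 -24 0;0 -95 -48 0;0 -143 -72 0;0 -190 -95 0;0 -236 -116 0;2 -278 -135 0;3 -310 -149 0;3 -320 -153 0'
```

```text
time: 2.1
ee_pos: [0.4874, 0.0412, 0.2009]
tcp_rot: [-87.2, 87.4, 96.0]
wrist_force: [-0.8, -0.0, 0.2]
opening: 0.0
```

Run:
```python
from h import *
from workcell import status,camera
o=status.get_obs();print(o['ee_pos'],o['wrist_force'],R.from_euler('xyz',o['tcp_rot'],degrees=True).as_matrix().round(3))
c=camera('wrist');pickle.dump(c,open('pics/w1.pkl','wb'))
s=camera('scene')['color'][140:300,240:440,::-1]
a=cv2.resize(s,(500,400),interpolation=cv2.INTER_CUBIC)
b=cv2.resize(c['color'][:,:,::-1],(300,225));b=cv2.copyMakeBorder(b,0,175,0,0,0)
cv2.imwrite('pics/v1.png',np.hstack([a,b]))
```

```text
[0.48743127 0.04117458 0.20085447] [-0.76954637 -0.0227606   0.22569081] [[-0.005  0.056 -0.998]
 [ 0.045 -0.997 -0.056]
 [-0.999 -0.045  0.002]]
```

View pics/v1.png

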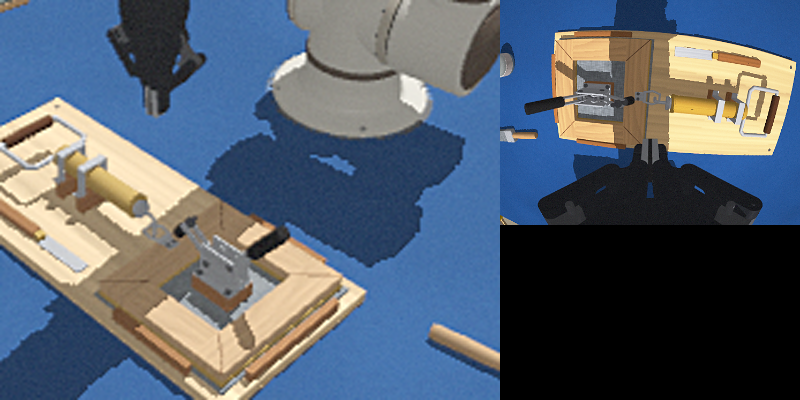

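The scene crop shows the shut fingers above the balance, short of the clamp, with the handle still up at (268,243). The rate limit cut the move short, so I let it settle and read the pose.

```bash
python3 -m jog '0 0 0 0;0 0 0 0;0 0 0 0;0 0 0 0;0 0 0 0;0 0 0 0;0 0 0 0;0 0 0 0'; python3 -c "
from h import *
from workcell import status
o=status.get_obs();print(o['q'].round(1),o['ee_pos'],R.from_euler('xyz',o['tcp_rot'],degrees=True).as_matrix().round(3))"
```

```text
time: 3.2
ee_pos: [0.4869, 0.0413, 0.201]
tcp_rot: [-87.6, 87.4, 95.6]
wrist_force: [-0.3, -0.2, 0.6]
opening: 0.0
[  3.2  -3.4   1.1  94.6   2.6 179.9] [0.4868769  0.04130011 0.20102451] [[-0.004  0.056 -0.998]
 [ 0.045 -0.997 -0.057]
 [-0.999 -0.046  0.002]]
```

```bash
python3 -m jog '0 0 0 -10.5;0 0 0 -21;0 -20 0 -31.5;0 -50 0 -42;0 -80 0 -52.5;0 -110 0 -63;0 -135 0 -73.5;0 -148 0 -84'; python3 -c "
from h import *
from workcell import status
o=status.get_obs();print(o['q'].round(1),o['ee_pos'],R.from_euler('xyz',o['tcp_rot'],degrees=True).as_matrix().round(3))"
```

```text
time: 4.2
ee_pos: [0.4783, 0.1901, 0.2077]
tcp_rot: [-171.9, 87.4, 95.8]
wrist_force: [-0.0, -0.2, -0.1]
opening: 0.0003
[ 20.1  -0.6   4.6  94.5   2.5 112.5] [0.47834058 0.19010451 0.20770962] [[-0.005  0.999 -0.041]
 [ 0.045 -0.041 -0.998]
 [-0.999 -0.006 -0.045]]
```

```bash
python3 -m jog '20 8 0 0;45 15 -3 0;52 15 -4 0;58 15 -4 0;62 15 -10 0;67 15 -17 0;71 15 -21 0;76 15 -26 0'; python3 -m jog '6 0 -4 0;11 0 -7 0;17 0 -10 0;23 0 -13 0;28 0 -14 0;32 0 -15 0;36 0 -16 0;40 0 -17 0';  python3 - <<'E'
from h import *
from workcell import status,camera
o=status.get_obs();print(o['ee_pos'],o['wrist_force'])
c=camera('wrist')
s=camera('scene')['color'][140:300,240:440,::-1]
a=cv2.resize(s,(500,400),interpolation=cv2.INTER_CUBIC)
b=cv2.resize(c['color'][:,:,::-1],(300,225));b=cv2.copyMakeBorder(b,0,175,0,0,0)
cv2.imwrite('pics/v2.png',np.hstack([a,b]))
E
```

```text
time: 5.2
ee_pos: [0.4945, 0.218, 0.133]
tcp_rot: [-172.3, 87.4, 95.0]
wrist_force: [-0.5, -0.5, 1.1]
opening: 0.0001
time: 6.2
ee_pos: [0.4952, 0.2366, 0.0939]
tcp_rot: [-172.5, 87.4, 94.8]
wrist_force: [-0.8, 2.0, 5.1]
opening: -0.0001
[0.49523641 0.23661935 0.09388633] [-0.80524356  1.95623548  5.07967688]
```

View pics/v2.png

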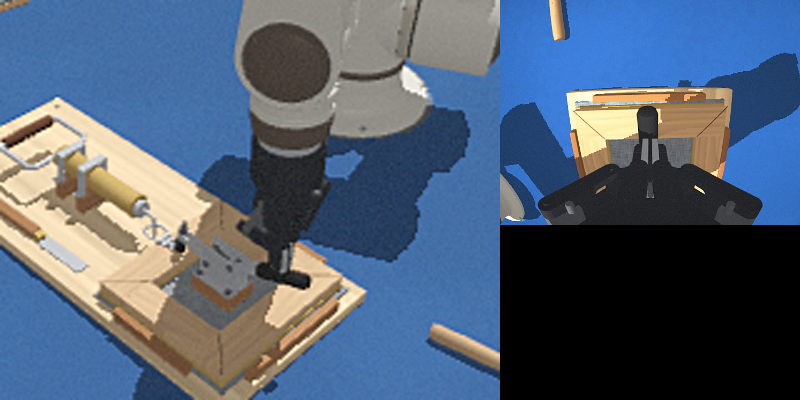

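The fingers now press the grip nearly level (285,277), and the wrist still reads 5 N up. I go down a few millimetres more in small steps.

```bash
python3 -m jog '1 0 0 0;2 0 0 0;3 0 0 0;3 0 0 0;4 0 0 0;4 0 0 0;4 0 0 0;4 0 0 0'
```

```text
time: 7.3
ee_pos: [0.4953, 0.2369, 0.0904]
tcp_rot: [-173.0, 87.3, 94.3]
wrist_force: [0.4, 1.2, 4.4]
opening: 0.0007
```

```bash
python3 -m jog '1 0 0 0;1 0 0 0;2 0 0 0;2 0 0 0;3 0 0 0;3 0 0 0;3 0 0 0;3 0 0 0'
```

```text
time: 8.3
ee_pos: [0.4955, 0.2372, 0.0877]
tcp_rot: [-173.5, 87.3, 93.7]
wrist_force: [-0.1, 3.4, 6.9]
opening: -0.0005
```

```bash
python3 -m jog '1 0 0 0;1 0 0 0;2 0 0 0;2 0 0 0;2 0 0 0;2 0 0 0;2 0 0 0;2 0 0 0'
```

```text
time: 9.3
ee_pos: [0.4955, 0.2374, 0.0858]
tcp_rot: [-173.8, 87.3, 93.4]
wrist_force: [0.6, 2.2, 6.5]
opening: 0.0002
```

```bash
python3 -m jog '1 0 0 0;1 0 0 0;2 0 0 0;2 0 0 0;3 0 0 0;3 0 0 0;3 0 0 0;3 0 0 0';python3 - <<'E'
from h import *
from workcell import status,camera
c=camera('wrist')['color'][100:280,180:380,::-1]
s=camera('scene')['color'][220:270,320:390,::-1]
a=cv2.resize(s,(490,350),interpolation=cv2.INTER_CUBIC)
b=cv2.resize(c,(300,270));b=cv2.copyMakeBorder(b,0,80,0,0,0)
cv2.imwrite('pics/v3.png',np.hstack([a,b]))
E
```

```text
time: 10.3
ee_pos: [0.4956, 0.2376, 0.0828]
tcp_rot: [-173.9, 87.3, 93.4]
wrist_force: [-0.0, 3.3, 7.1]
opening: -0.0001
```

View pics/v3.png

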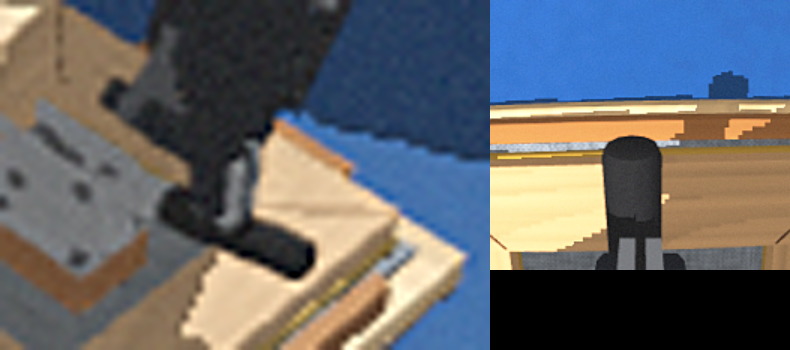

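In the scene crop the grip runs from about (175,205) to (300,258), and the fingers stand on it near mid-length. I compare that with the projected grip axis at several angles.

```bash
cat >> h.py <<'E'
def proj(c,p):
    f=c['color'].shape[0]/2/np.tan(np.radians(c['vfov']/2))
    q=cv2.Rodrigues(np.array(c['rvec'],float))[0]@np.array(p)+np.array(c['tvec']).ravel()
    return np.array([c['cx']+f*q[0]/q[2],c['cy']+f*q[1]/q[2]])
E
python3 - <<'E'
from h import *
s=pickle.load(open('pics/scene0.pkl','rb'))
for th in(0.3,.2,.1,0,-.05):
    a,b=[((proj(s,[.4924+.0266*r*np.cos(th),.1747+r*np.cos(th),.082+r*np.sin(th)])+.38-[320,220])*7).round() for r in(.04,.102)]
    d=b-a;print(th,a,b,np.degrees(np.arctan2(d[1],d[0])))
E
```

```text
0.3 [179. 202.] [300. 247.] 20.400209394842534
0.2 [180. 210.] [303. 268.] 25.245973561569446
0.1 [180. 218.] [303. 288.] 29.64445058557817
0 [180. 225.] [301. 306.] 33.799202212115574
-0.05 [179. 229.] [299. 315.] 35.62790729142092
```

The handle is still about 0.25 rad up, and the 7 N fits the clamp's take-up force. The contact lies higher on the fingers than I assumed, so I continue down.

```bash
python3 -m jog '1 0 0 0;2 0 0 0;3 0 0 0;4 0 0 0;5 0 0 0;6 0 0 0;7 0 0 0;8 0 0 0'
python3 - <<'E'
from h import *
from workcell import status,camera
c=camera('wrist');pickle.dump(c,open('pics/w4.pkl','wb'));c=c['color'][100:280,180:380,::-1]
S=camera('scene');s=S['color'][220:270,320:390,::-1]
o=status.get_obs();print(o['wrist_force'],((proj(S,o['ee_pos'])+.38-[320,220])*7).round())
a=cv2.resize(s,(490,350),interpolation=cv2.INTER_CUBIC)
b=cv2.resize(c,(300,270));b=cv2.copyMakeBorder(b,0,80,0,0,0)
cv2.imwrite('pics/v4.png',np.hstack([a,b]))
E
```

```text
time: 11.4
ee_pos: [0.4957, 0.2381, 0.0748]
tcp_rot: [-174.2, 87.3, 93.0]
wrist_force: [0.1, 3.8, 7.1]
opening: 0.0002
[0.02196016 4.26023915 6.3149603 ] [220. 270.]
```

View pics/v4.png

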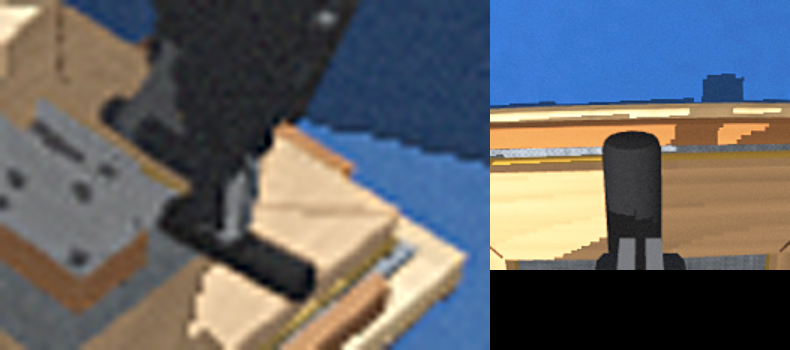

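The grip is at about 0.1 rad now, with its far end at (300,280). About 8 mm more should bring it down to 0.

```bash
python3 -m jog '1 0 0 0;2 0 0 0;3 0 0 0;4 0 0 0;5 0 0 0;6 0 0 0;7 0 0 0;7 0 0 0'; python3 -m jog '1 0 0 0;2 0 0 0;2 0 0 0;2 0 0 0;2 0 0 0;2 0 0 0;2 0 0 0;2 0 0 0'
```

```text
time: 12.5
ee_pos: [0.4947, 0.2373, 0.0663]
tcp_rot: [-170.8, 87.4, 96.5]
wrist_force: [0.8, 0.9, 1.4]
opening: 0.0001
time: 13.5
ee_pos: [0.4949, 0.2377, 0.0648]
tcp_rot: [-171.7, 87.4, 95.6]
wrist_force: [0.7, 0.2, 0.7]
opening: -0.0001
```

```bash
python3 -m jog '1 0 0 0;1 0 0 0;2 0 0 0;2 0 0 0;3 0 0 0;3 0 0 0;3 0 0 0;3 0 0 0'
```

```text
time: 14.5
ee_pos: [0.4951, 0.2378, 0.0626]
tcp_rot: [-172.7, 87.4, 94.5]
wrist_force: [-2.4, -1.1, 7.1]
opening: 0.0003
```

The force rose again after falling away, so the handle is past dead centre and on its stop. I lift, turn the jaws and go towards the stirrup.

```bash
python3 -m jog '-10 0 0 0;-50 0 0 0;-100 0 0 0;-130 0 20 -10;-135 0 70 -20;-137 0 120 -30;-140 0 170 -40;-142 0 220 -50' 0.75; python3 -c "
from h import *
from workcell import status
o=status.get_obs();print(o['q'].round(1),o['ee_pos'],o['wrist_force'],R.from_euler('xyz',o['tcp_rot'],degrees=True).as_matrix().round(4))"
```

```text
time: 15.5
ee_pos: [0.4847, 0.0107, 0.1942]
tcp_rot: [137.3, 87.4, 94.8]
wrist_force: [-0.1, 0.5, 0.2]
opening: 0.064
[-0.4 -3.9 -0.2 94.   2.6 42.1] [0.48472965 0.01066068 0.19421379] [-0.14588428  0.45726078  0.15617551] [[-0.0038  0.6754  0.7375]
 [ 0.0454  0.7368 -0.6745]
 [-0.999   0.0309 -0.0335]]
```

```bash
python3 -m jog '0 -25 22 -10;0 -55 49 -20;0 -85 76 -30;0 -115 103 -41;10 -140 125 -41;20 -160 143 -41;34 -167 149.5 -41;34 -167 149.5 -41' 0.75
python3 - <<'E'
from h import *
from workcell import status,camera
o=status.get_obs();print(o['q'].round(1),o['ee_pos'],o['wrist_force'],R.from_euler('xyz',o['tcp_rot'],degrees=True).as_matrix().round(4))
c=camera('top');w=camera('wrist');S=camera('scene')
pickle.dump((c,w,S),open('pics/5.pkl','wb'))
a=cv2.resize(S['color'][170:290,210:390,::-1],(450,300),interpolation=cv2.INTER_CUBIC)
b=cv2.resize(w['color'][:,:,::-1],(350,262));b=cv2.copyMakeBorder(b,0,38,0,0,0)
t=cv2.resize(c['color'][170:270,180:380,::-1],(800,400)[:1]+(300,),interpolation=cv2.INTER_CUBIC)
cv2.imwrite('pics/v5.png',np.vstack([np.hstack([a,b]),t]))
E
```

```text
time: 16.5
ee_pos: [0.4803, -0.2099, 0.1484]
tcp_rot: [99.7, 87.3, 97.8]
wrist_force: [0.5, -0.0, 0.1]
opening: 0.064
[-24.9   2.2   0.8  90.1   2.3 -23.1] [ 0.48035    -0.20994541  0.14838165] [ 0.52443199 -0.03033475  0.10876168] [[-0.0064  0.0327  0.9994]
 [ 0.0464  0.9984 -0.0324]
 [-0.9989  0.0462 -0.0079]]
```

View pics/v5.png

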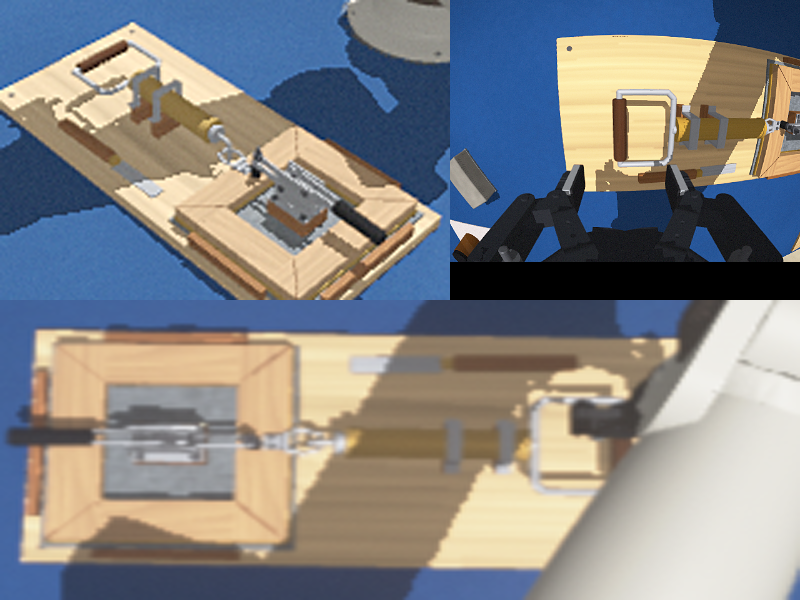

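The clamp handle is down and level: in the scene crop it runs from (335,207) to (380,238), matching 0 rad. The frame has not moved, the stirrup is clear, and the jaws straddle the bar along y. I check where the fingertips really are relative to the TCP.

Run:
```python
from h import *
s=pickle.load(open('pics/scene0.pkl','rb'))
for z in(.201,.211,.221,.231): print(z,(proj(s,[.4872,.0413,z])-[240,140])*2.5)
c,w,S=pickle.load(open('pics/5.pkl','rb'))
# stirrup bar now: wood-brown in scene crop (80..128, 45..68)
u,v=104/2.5+210-.3,56/2.5+170-.3
print(onz(S,u,v,.066))
```

```text
0.201 [157.68346201 129.70750525]
0.211 [157.80347205 122.73139902]
0.221 [157.92486135 115.67511719]
0.231 [158.04765382 108.53726962]
[ 0.48023654 -0.21187016  0.066     ]
```

The fingertips stand about 24 mm behind the reported TCP, seen both in the picture and in the press. I therefore aim for ee z ≈ 0.024, which clears the board under either reading. I descend and check.

```bash
python3 -m jog '15 -1 1 0;35 -2 1 0;55 -3 2 0;75 -4 2 0;90 -5 2 0;100 -5 2 0;106 -6 2 0;106 -6 2 0'
python3 - <<'E'
from h import *
from workcell import status,camera
o=status.get_obs();print(o['ee_pos'],o['wrist_force'])
w=camera('wrist');S=camera('scene')
a=cv2.resize(S['color'][150:230,190:310,::-1],(450,300),interpolation=cv2.INTER_CUBIC)
b=cv2.resize(w['color'][:,:,::-1],(350,262));b=cv2.copyMakeBorder(b,0,38,0,0,0)
cv2.imwrite('pics/v6.png',np.hstack([a,b]))
E
```

```text
time: 17.65
ee_pos: [0.4823, -0.2114, 0.0434]
tcp_rot: [97.5, 87.4, 95.7]
wrist_force: [-0.3, -0.6, 1.0]
opening: 0.0641
[ 0.48226696 -0.21144967  0.04336335] [-0.29187848 -0.60928401  1.00650927]
```

View pics/v6.png

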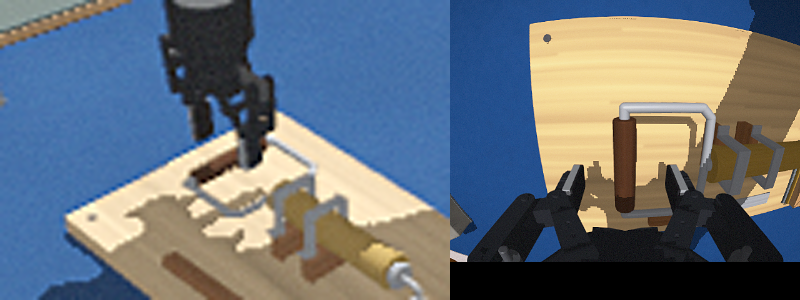

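The jaws straddle the bar: in the wrist view the bar is at 623 and the fingers at 570 and 680, with the tips still about bar height. I go 20 mm further down and close.

```bash
python3 -m jog '4 0 0 0;8 0 0 0;12 -1 0 0;16 -1 0 0;20 -1 0 0;20 -1 0 0;20 -1 0 0;20 -1 0 0'; python3 -m jog '0 0 0 0;0 0 0 0;0 0 0 0;0 0 0 0;0 0 0 0;0 0 0 0;0 0 0 0;0 0 0 0' 0 60
python3 - <<'E'
from h import *
from workcell import status,camera
o=status.get_obs();print(o['ee_pos'],o['wrist_force'],R.from_euler('xyz',o['tcp_rot'],degrees=True).as_matrix().round(4))
w=camera('wrist');S=camera('scene');t=camera('top')
pickle.dump((t,w,S),open('pics/7.pkl','wb'))
a=cv2.resize(S['color'][150:270,210:370,::-1],(480,360),interpolation=cv2.INTER_CUBIC)
b=cv2.resize(w['color'][:,:,::-1],(320,240));b=cv2.copyMakeBorder(b,0,120,0,0,0)
cv2.imwrite('pics/v7.png',np.hstack([a,b]))
E
```

```text
time: 18.75
ee_pos: [0.4823, -0.2116, 0.0236]
tcp_rot: [97.0, 87.4, 95.2]
wrist_force: [-0.0, 1.0, -0.1]
opening: 0.064
time: 19.75
ee_pos: [0.4822, -0.2116, 0.0235]
tcp_rot: [97.2, 87.4, 95.4]
wrist_force: [-0.3, 0.5, 2.6]
opening: 0.0159
[ 0.48223    -0.2115527   0.02346539] [-0.27977457  0.51921899  2.56452951] [[-0.0043  0.0319  0.9995]
 [ 0.0453  0.9985 -0.0316]
 [-0.999   0.0451 -0.0057]]
```

View pics/v7.png

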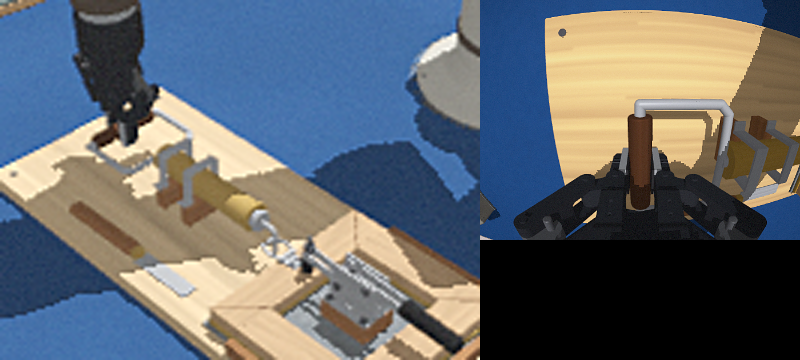

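The bar is gripped, with the opening at 16 mm and the handle still down. I pull in stages along board -y, logging force against travel to find where the slack ends.

```bash
cat > f.py <<'E'
from h import *
from workcell import status,camera
F=[];P=[]
for i in range(8):
    w=camera('wrist'); o=status.get_obs(); F.append(o['wrist_force']); P.append(o['ee_pos'])
by=np.array([.0266,.9996,0]); F=np.array(F);P=np.array(P)
print('t',o['time'],'F',F.mean(0).round(2),'Fy',(F@by).mean().round(2),'+-',((F@by).std()/8**.5).round(2),'s',((P.mean(0)-[.48223,-.21155,0])@by*1000).round(2),P.mean(0).round(4),o['opening'])
pickle.dump(w,open('pics/w_%05.2f.pkl'%o['time'],'wb'))
E
python3 f.py; python3 -m jog '0 -3 0 0;0 -6 0 0;0 -9 0 0;-1 -12 0 0;-1 -15 0 0;-1 -18 0 0;-1 -20 0 0;-1 -20 0 0' 0 80; python3 f.py;  python3 -m jog '0 -3 0 0;0 -6 0 0;0 -9 0 0;-1 -12 0 0;-1 -15 0 0;-1 -18 0 0;-1 -20 0 0;-1 -20 0 0'; python3 f.py
```

```text
t 20.3 F [-0.44  0.12  2.2 ] Fy 0.11 +- 0.12 s 0.0 [ 0.4822 -0.2115  0.0234] 0.01599995622237584
time: 21.3
ee_pos: [0.4815, -0.2315, 0.0234]
tcp_rot: [97.5, 87.4, 95.6]
wrist_force: [0.4, 5.2, 1.9]
opening: 0.0155
t 21.7 F [0.61 5.08 0.98] Fy 5.09 +- 0.2 s -19.91 [ 0.4815 -0.2314  0.0235] 0.015344719072572004
time: 22.7
ee_pos: [0.4808, -0.2505, 0.0233]
tcp_rot: [97.4, 87.3, 95.6]
wrist_force: [2.4, 10.5, 0.8]
opening: 0.0158
t 23.1 F [ 1.64 10.3   1.02] Fy 10.33 +- 0.17 s -38.89 [ 0.4808 -0.2504  0.0233] 0.015419030307544861
```

```bash
python3 -m jog '0 -2 0 0;0 -4 0 0;0 -6 0 0;0 -8 0 0;0 -10 0 0;0 -12 0 0;0 -13 0 0;0 -13 0 0'; python3 f.py
python3 - <<'E'
from h import *
from workcell import camera
w=camera('wrist');S=camera('scene');t=camera('top')
pickle.dump((t,w,S),open('pics/8.pkl','wb'))
for c,n,f in((w,'wrist',1),(S,'scene',0),(t,'top',0)):
    M=cv2.Rodrigues(np.array(c['rvec'],float))[0]
    f_=210/np.tan(np.radians(c['vfov']/2))
    for yb in(-.118,-.068,-.02,.03):  # points along the axis top, z=.082/.076
        p=np.array([.4877-.02*0+.0266*yb,-.0042+yb,.078]);q=M@p+np.array(c['tvec']).ravel()
        if f:
            r=np.hypot(q[0],q[1]);a=np.arctan2(r,q[2]);uv=np.array([c['cx'],c['cy']])+f_*a*q[:2]/r
        else: uv=proj(c,p)
        print(n,yb,uv.round(1), (c['color'][int(round(uv[1])),int(round(uv[0]))] if 0<uv[0]<559 and 0<uv[1]<419 else ''))
E
```

```text
time: 24.1
ee_pos: [0.4805, -0.2628, 0.0228]
tcp_rot: [97.0, 87.2, 95.3]
wrist_force: [0.7, 13.7, 3.1]
opening: 0.0151
t 24.5 F [ 1.69 13.74  2.86] Fy 13.78 +- 0.12 s -51.18 [ 0.4805 -0.2627  0.0229] 0.015280035033199102
wrist -0.118 [534.5 280.6] [111  86  38]
wrist -0.068 [580.9 270.4] 
wrist -0.02 [612.6 262.2] 
wrist 0.03 [636.9 255.3] 
scene -0.118 [267.6 200.9] [135 126 109]
scene -0.068 [277.6 207.6] [138 113  68]
scene -0.02 [287.7 214.4] [179 174 175]
scene 0.03 [298.6 221.7] [153 136 109]
top -0.118 [307.5 217.3] [130 126 126]
top -0.068 [291.9 217. ] [132 124 120]
top -0.02 [276.9 216.7] [229 229 234]
top 0.03 [261.3 216.5] [208 188 167]
```

```bash
python3 -m jog '0 -1 0 0;0 -2 0 0;0 -3 0 0;0 -4 0 0;0 -4 0 0;0 -4 0 0;0 -4 0 0;0 -4 0 0'; python3 f.py
python3 - <<'E'
from h import *
from workcell import camera
A=[camera('scene') for _ in range(6)];B=[camera('top') for _ in range(6)]
S=A[0];T=B[0]
s=np.mean([a['color'] for a in A],0).astype(np.uint8)[:,:,::-1];t=np.mean([a['color'] for a in B],0).astype(np.uint8)[:,:,::-1]
pickle.dump((s,t),open('pics/9.pkl','wb'))
def prof(c,im,x=0,z=.076):
    ys=np.arange(-.09,.0301,.002);uv=np.array([proj(c,[.4877+x+.0266*y,-.0042+y,z]) for y in ys],np.float32)
    return ys,cv2.remap(im,uv[None,:,0],uv[None,:,1],cv2.INTER_LINEAR)[0]
for c,im,n in((S,s,'scene'),(T,t,'top')):
    o=pickle.load(open(f'pics/{n}0.pkl','rb'))['color'][:,:,::-1].copy()
    ys,p=prof(c,im);_,p0=prof(c,o)
    print(n);print(' '.join(f'{y*1000:.0f}:{int(a.mean())}/{int(a[2])-int(a[0])}' for y,a in zip(ys,p)))
    print('rest',' '.join(f'{y*1000:.0f}:{int(a.mean())}/{int(a[2])-int(a[0])}' for y,a in zip(ys,p0)))
a=cv2.resize(s[190:235,255:315],(800,600)[:1]+(600,),interpolation=cv2.INTER_CUBIC)[:, :]
a=cv2.resize(s[195:230,262:307],(400,311),interpolation=cv2.INTER_NEAREST);b=cv2.resize(t[205:230,255:310],(400,182),interpolation=cv2.INTER_NEAREST)
d=cv2.resize(s[150:290,200:390],(400,295));e=cv2.resize(t[170:270,180:370],(400,210))
cv2.imwrite('pics/v9.png',np.hstack([np.vstack([a,b]),cv2.copyMakeBorder(np.vstack([d,e]),0,493-505 if 0 else 0,0,0,0)[:493]]))
E
```

```text
time: 25.65
ee_pos: [0.4804, -0.2665, 0.0227]
tcp_rot: [96.9, 87.2, 95.2]
wrist_force: [1.2, 14.5, 4.1]
opening: 0.0156
t 26.05 F [ 1.57 14.89  3.9 ] Fy 14.92 +- 0.15 s -54.95 [ 0.4804 -0.2665  0.0227] 0.015494182005052343
scene
-90:115/31 -88:122/8 -86:126/-6 -84:127/-9 -82:126/-6 -80:124/4 -78:120/21 -76:114/43 -74:109/58 -72:106/67 -70:105/71 -68:104/71 -66:103/70 -64:105/70 -62:106/69 -60:106/68 -58:104/69 -56:103/69 -54:103/69 -52:119/77 -50:135/84 -48:148/92 -46:135/88 -44:99/69 -42:56/45 -40:29/22 -38:82/4 -36:142/-2 -34:178/-8 -32:194/-12 -30:215/-8 -28:233/-7 -26:245/-8 -24:239/-9 -22:223/-6 -20:225/-6 -18:237/-8 -16:224/-7 -14:200/-6 -12:190/-8 -10:204/-8 -8:214/-7 -6:230/-7 -4:239/-8 -2:226/-6 0:227/-7 2:243/-10 4:244/-10 6:239/-8 8:242/-8 10:235/-7 12:220/-5 14:214/-5 16:207/-6 18:185/-7 20:148/-7 22:123/-8 24:118/-5 26:119/1 28:121/11 30:129/30
rest -90:192/39 -88:207/9 -86:216/-8 -84:221/-11 -82:214/-9 -80:192/-2 -78:158/10 -76:121/26 -74:111/50 -72:123/74 -70:153/95 -68:170/102 -66:172/102 -64:172/100 -62:172/98 -60:172/98 -58:172/98 -56:172/98 -54:173/98 -52:172/96 -5
[... 1058 characters left out ...]
22 30:208/21
rest -90:182/113 -88:182/113 -86:182/111 -84:183/108 -82:187/97 -80:195/72 -78:205/40 -76:212/14 -74:216/0 -72:216/-2 -70:211/2 -68:202/14 -66:183/46 -64:178/77 -62:183/108 -60:183/112 -58:184/113 -56:185/114 -54:185/113 -52:186/113 -50:185/114 -48:185/114 -46:185/114 -44:185/115 -42:186/114 -40:186/114 -38:186/114 -36:186/115 -34:186/114 -32:186/114 -30:187/114 -28:186/114 -26:186/114 -24:186/114 -22:186/114 -20:187/113 -18:187/114 -16:187/113 -14:188/113 -12:187/114 -10:187/114 -8:187/114 -6:188/113 -4:188/114 -2:188/114 0:187/114 2:187/114 4:186/113 6:183/113 8:180/113 10:183/109 12:188/99 14:195/64 16:207/31 18:223/0 20:215/-2 22:205/-1 24:190/5 26:190/10 28:196/14 30:202/17
```

View pics/v9.png

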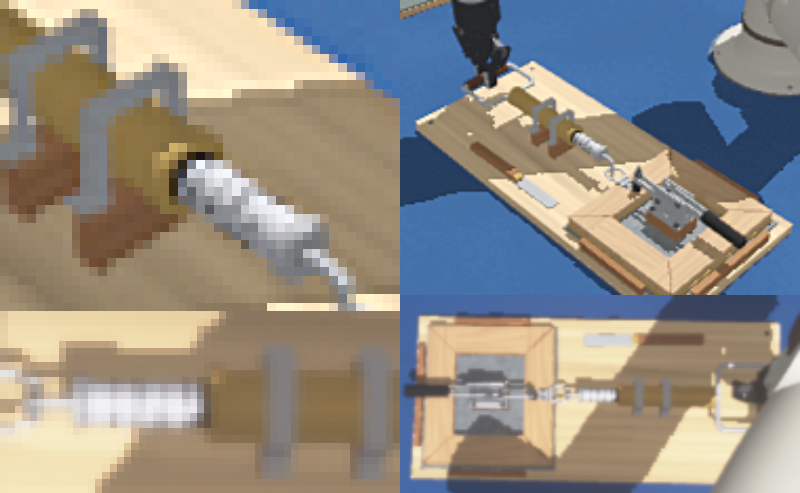

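The scene crop shows the dark band just emerging at the rim (180,170), with the handle down and the frame in place. The force (14.9 N, so 49.7 mm) and the graduations both put the rim mid-band, so I hand in while holding.

```bash
python3 -c "
from workcell import bot,status
o=status.get_obs();print(o['time'],o['wrist_force'],o['opening'])
bot.job_done()"
```

```text
26.65 [ 1.9559445  15.97909416  4.04942011] 0.015139588946751019
the job is handed in; nothing more can be done
```

I pressed the toggle clamp's handle down past dead centre onto its stop, then gripped the stirrup and pulled it straight along the board's -y. I handed the job in at 26.7 s, still holding it with the rim on the band.

**Last checks**
- **Reading:** The averaged pull was 14.9 N, which is about 49.7 mm; one unaveraged sample at hand-in read 16.0 N. In the top view the graduation lines put the rim at about 50 mm, and both views show a dark sliver at the rim.
- **Clamp and frame:** In the last pictures the handle is still down and the frame and knife are in place. I judged this by eye only; the jar, brush and weight were out of those crops and I did not check them again.

**What disagreed**
- **Fingertips:** They stood about 24 mm behind the stated TCP, so I pressed and gripped lower than first planned and checked with the cameras.
- **Tool tilt:** The last joint hit its limit early on and left the tool tilted 2.6°, which I compensated for in the moves.
- **Slack:** The force-against-travel slope was 276 N/m rather than 300, probably some give at the grip. The slack is therefore only known to be roughly 1.5 to 5 mm.

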